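# Hold the viewer's amber cover at its balance point for fitting its stay

### The job

The stay of the blue-light viewer's amber cover has been taken off, so the cover now drops shut or falls over backwards by itself. Draw the bolt by its black grip fully to the right, as seen from the robot, to free the cover, then lift the cover by its handle until it stands upright at its balance point (within 5 degrees), and finish while still holding it there, motionless, so that a colleague can pin on the new stay. Never let the cover drop or go over backwards, and leave the things lying about where they are.

Things in the scene. Friction and masses are not known exactly. Their poses are not given: they have to be found in the camera images.
- viewer: blue-light viewer, fixed to the bench: white housing 170 (x) x 280 (y) x 75 mm high with a lit blue screen under an amber cover; along its front a grey ledge 40 mm high, x -85 to -150 mm. Origin: under the housing's centre, at bench height; x points from the ledge to the hinge (away from the robot), y to the left, z up. Turned by up to 0.3 rad
- latch (a joint): slide of the steel bolt that locks the cover, in m: 0 locked, 0.035 fully drawn (end stop), growing to the right as seen from the robot (-y of viewer). Starts at 0 to 0.006. Up to about 0.02 the bolt bars a keeper loop under the cover's front edge, 50 mm right of its middle. Friction about 2 N; it stays where it is left
- latch_grip (a point): on the axis of the bolt's black upright grip (16 x 16 mm, the rest of the bolt lies below 60 mm), 8 mm under its top and 74 mm above the bench. It stands on the ledge's right part, 32 mm free from its back to the cover's edge. A fixed staple (58 mm high) and the cover's keeper stand 20 to 45 mm left of the locked grip and 20 mm or more behind its axis
- cover (a joint): hinge of the amber cover, in rad: 0 shut, 1.571 upright = balance point (centre of mass over the hinge), 2.0 fallen over backwards on its stop. The hinge is nearly frictionless: off balance the cover falls by itself (0.3 to 0.65 kg, centre of mass about 95 mm from the hinge)
- cover_handle (a point): grip point in the cover's grey handle, a tongue 30 mm wide (y), 14 thick, 51 long, in the cover's plane at the middle of its free edge: shut, it points forward, 80 mm above the bench; upright, it points up, point at 284 mm. Point: 33 mm from the cover's edge, 20 from the tongue's end, 204 from the hinge axis. Its flat sides face +-y of the viewer, so fingers closing along y can pivot on it
- cover_hinge (a point): middle of the cover's hinge axis, which is parallel to y of viewer, at its back edge (x +83 mm), 80 mm above the bench
- stay_arm: the new stay, a flat slotted steel bar 170 x 20 x 4 mm lying left of the viewer (leave alone); origin at its underside's centre
- screwdriver: screwdriver with orange handle, 179 mm, lying right of the viewer (leave alone); origin at its underside's centre
- dropper_a: amber dropper bottle, diameter 33, 94 mm high (leave alone); origin at its foot
- dropper_b: amber dropper bottle, diameter 33, 94 mm high (leave alone); origin at its foot
- sample_bottle: blue-capped sample bottle, diameter 49, 98 mm high (leave alone); origin at its foot
- tweezers: steel tweezers, 116 mm (leave alone); origin at their underside's centre

How it is judged:
On the way, in this order (a step that is already met when the one before it is completed fails the run):
1. the bolt is fully drawn while the cover is still shut (value of joint latch above 0.03 m and value of joint cover below 0.05 rad), for 0.2 s.
2. the fingers lift the cover (value of joint cover between 0.3 and 1.4 rad and contact force between the fingers and cover above 0.3 N), for 0.1 s.
At the end, for the whole second after the job is handed in: the cover stands upright within 5 degrees of its balance point (joint 1.571 +- 0.087 rad), still (under 0.05 rad/s), with the fingers on it (over 0.5 N), and the bolt is drawn to within 5 mm of its end stop (value of joint cover between 1.4835 and 1.6581 rad and velocity of joint cover between -0.05 and 0.05 rad/s and contact force between the fingers and cover above 0.5 N and value of joint latch above 0.03 m); the arm keeps its last pose, push and grip.
It fails at once if the cover goes over backwards (value of joint cover above 1.85 rad).
It fails at once if the cover drops (velocity of joint cover below -2.5 rad/s).
It fails at once if the stay, the screwdriver, a bottle or the tweezers is shifted by more than 30 mm (distance of any of stay_arm, screwdriver, dropper_a, dropper_b, sample_bottle, tweezers from where it was at the start of the episode above 0.03 m).
It also fails if it takes over 54 s, if anything falls off the work surface, if the arm or the gripper's body presses on something with over 40 N, if the wrist force passes 120 N, or if a joint passes its speed limit or range.

### The arm

A 6-joint arm with a two-finger parallel gripper is mounted at the origin on a cart in front of the work surface, level with it; the furniture and walls round the work are solid. World frame = base frame: x ahead of the robot, y to its left, z up, the work surface at z = 0. Lengths are in m, angles in rad, forces in N, time in s.
With the tool pointing down it reaches from about 0.35 to 0.775 m from the base axis. Payload 7.3 kg.
Tool frame: the origin (TCP) lies at the centre of the arm's flange, where the gripper is bolted on; the fingertips stand 178 mm ahead of it and the grasp point (between the pads) lies 159 mm ahead of it; z points along the fingers, y is the line along which they close (so a half turn about z gives the same grasp; the last joint's range is limited). The gripper opens to 92 mm and grips with 3 to 60 N. Pads are 19 mm wide; open, the fingers measure 130 mm over their backs; the gripper's body (75 mm by 190 mm) begins 47 mm behind the grasp point.
Start: joints at [-1.491, 0.342, 1.524, -0, 1.275, -0.146], TCP at [0.118, -0.512, 0.405] pointing down, gripper open.
Joint ranges: [-2.53, 2.53], [-0.77, 2.02], [0.04, 2.7], [-1, 4.14], [0.28, 2.66], [-3.11, 3.11]. Speed limits (rad/s): [2.57, 2.57, 3.14, 3.14, 3.14, 3.14].

### API

Orientations are given as [roll, pitch, yaw] about the fixed x, y, z axes, in that order (R = Rz(yaw) Ry(pitch) Rx(roll)).
In Python, from cell import robot gives the robot as it stands.
- The arm moves only by the tool pendant, called after "Request:" by a JSON object that holds its "method" and its "body", one argument or row to a line. Schema: {"type":"object","properties":{"increments":{"type":"array","items":{"type":"array","items":{"type":"array","items":{"type":"number"},"minItems":6,"maxItems":6},"minItems":1,"maxItems":8},"minItems":1,"maxItems":1},"aperture":{"type":"number"},"grip_n":{"type":"number"},"only":{"type":"string"},"quiet":{"type":"boolean"},"lines":{"type":"string"}},"required":["increments"],"additionalProperties":false}. increments is a list that holds a single list of rows (three levels of brackets), with 1 to 8 rows, each of 6 numbers: dx, dy, dz in a scale on which 1.0 is 200 mm, then a rotation vector rx, ry, rz in parts of the range, where 1.0 means 45 degrees; each row shifts and turns the commanded pose from where the row before left it, along the tool's axes as they then stand; what a row does not reach is not made up. A row lasts 1/12 s, in which the tool goes at most 0.0417 m and 0.125 rad, less where a joint would pass 70% of its speed; a pose out of reach is approached as far as the arm can. aperture is the finger opening in m, set as the call begins (left out keeps the last). The fingers move at their own pace and stop on an object; grip_n is the grip in N (left out, the last holds). Time passes only in rows, so rows that do not move let the fingers close. The tool returns the time, the measured TCP pose, the force, the opening and the grip force at its end. only (a regular expression) keeps the lines of the reply that match it, lines (a string "A,B") keeps lines A to B, and quiet returns only ok. Input that does not fit is refused with a message, and nothing moves.
- robot.observe(): the state, without advancing time (a new reading comes with each control period).
- robot.read_camera(name): name is "scene" or "top"; returns a dict with "image" (480x640x3 uint8, red, green, blue), "fx", "fy", "cx", "cy" (pixels), "pose" (4x4, takes a point from camera to world coordinates). Camera axes: x right, y down, z forward; pixel columns grow to the right and rows downward; lengths in m; the calibration is good to about 2 mm. A picture is of the moment at which its call begins. There is no depth.
- robot.hand_in(): hands the job in; it is judged then, once.
The state is a dict: "time": time; "qpos": joint angles; "qvel": joint speeds; "joint_efforts": joint torques, N m; "tool_pos": TCP position; "tool_rot": TCP orientation; "contact_force": force on the tool from outside, world axes, zero at the start; "torque": the same for the moment, N m; "opening": finger opening in m; "grip_force": force on a finger pad.
Only numpy, scipy, OpenCV 4.12 (cv2) and the standard library are available. Lean on these libraries where they do the work, as an engineer would, in place of code of your own. Each camera call takes 0.05 s, during which the arm holds its last target. There are 200 camera calls.

## Working session

There is one attempt and no reset: what is moved stays moved. The work goes in short steps, Python scripts to look and compute and a tool call to move; the robot and the scene stay as the last step left them, time stands still between calls to the robot, and variables do not carry over. Pictures are saved under pics/ and viewed, at most 10 in all, crops included, and the job is handed in when it is done.

```bash
mkdir -p pics; ls; python3 - <<'E'
from cell import robot
import cv2
for n in("scene","top"):
    c=robot.read_camera(n); cv2.imwrite(f"pics/{n}0.png",c["image"][:,:,::-1]); print(n,c["fx"],c["fy"],c["cx"],c["cy"],c["pose"])
s=robot.observe(); print(s)
E
```

```text
pics
scene 504.77809032647673 504.77809032647673 321.5736288892454 233.15717883194787 [[ 7.41977808e-01 -3.34062647e-01  5.81266790e-01 -7.10857944e-02]
 [-6.70423912e-01 -3.70806688e-01  6.42677351e-01 -7.72924333e-01]
 [ 8.43115964e-04 -8.66547487e-01 -4.99093921e-01  7.06225441e-01]
 [ 0.00000000e+00  0.00000000e+00  0.00000000e+00  1.00000000e+00]]
top 580.3225393014765 580.3225393014765 311.2199303527035 243.47403789794436 [[ 0.01592009 -0.98368     0.17922112  0.38238082]
 [-0.99974381 -0.01277599  0.01868377 -0.01751835]
 [-0.01608913 -0.17947265 -0.98363139  1.38728426]
 [ 0.          0.          0.          1.        ]]
{'time': 0.1, 'qpos': array([-1.49096349e+00,  3.42663540e-01,  1.52486484e+00,  1.87343760e-05,
        1.27538422e+00, -1.45987593e-01]), 'qvel': array([-0.00050362, -0.00214486, -0.00290387,  0.00038344, -0.00126778,
        0.00058984]), 'joint_efforts': array([ 2.05439705e-03, -4.32004237e+01, -2.44694227e+01,  7.19339051e-02,
        5.26567816e-02, -4.95258269e-05]), 'tool_pos': array([ 0.1175732 , -0.51156378,  0.40412862]), 'tool_rot': array([-3.14028936e+00, -2.09736074e-04,  2.25814832e-01]), 'contact_force': array([ 0.23397943, -0.53569356, -0.05796942]), 'torque': array([-0.04334674,  0.01132097,  0.01547685]), 'grip_force': 0.0, 'opening': 0.0920108602124869}
```

View pics/scene0.png

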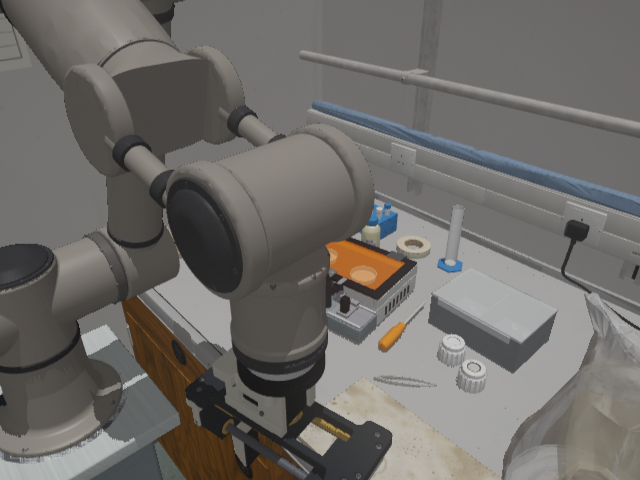

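View pics/top0.png

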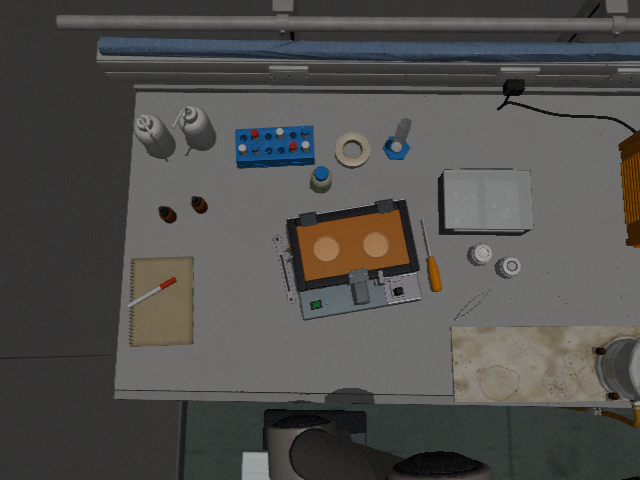

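The top view shows the viewer at about (355,258), the black grip at about (399,292), and the grey handle from (358,270) to (361,303). The scene view is partly hidden by the arm. Next I'll enlarge the viewer.

```bash
python3 - <<'E'
import cv2
i=cv2.imread("pics/top0.png")[190:330,270:450]; cv2.imwrite("pics/crop1.png",cv2.resize(i,None,fx=4.4,fy=4.2,interpolation=cv2.INTER_CUBIC))
E
```

```text
(no output)
```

View pics/crop1.png

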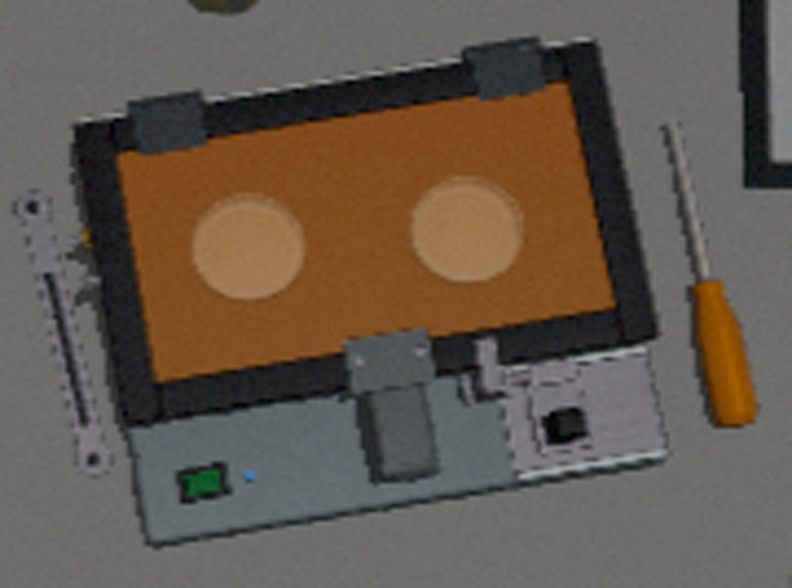

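The crop shows the grip top at about crop (566,420), the handle end at about (405,475), and clean amber corners. I'll cast these onto their height planes.

```bash
cat > h.py <<'E'
import numpy as np, cv2
from cell import robot
def ray(c,u,v):
    d=np.array([(u-c["cx"])/c["fx"],(v-c["cy"])/c["fy"],1]); return c["pose"][:3,:3]@d,c["pose"][:3,3]
def onz(c,u,v,z):
    d,o=ray(c,u,v); return o+d*(z-o[2])/d[2]
E
python3 - <<'E'
from h import *
c=robot.read_camera("top")
P=lambda u,v,z: onz(c,270+u/4.4-.4,190+v/4.2-.4,z)
for n,pts in dict(outer=[(75,122),(597,40),(658,340),(130,422)],amber=[(118,155),(570,84),(617,307),(155,382)]).items():
    w=np.array([P(*p,.084)[:2] for p in pts]); a=w[0]-w[1];b=w[3]-w[2]
    print(n,w.round(4).tolist(),'yaw',[np.arctan2(-q[0],q[1]).round(4) for q in(a,b)],[np.arctan2(q[1],q[0]).round(4) for q in (w[0]-w[3],w[1]-w[2])],'mean',w.mean(0), [np.linalg.norm(q).round(4) for q in(a,b,w[0]-w[3])])
i=c["image"].astype(int); m=((i[:,:,0]>i[:,:,2]+50)&(i[:,:,0]>90)).astype(np.uint8); m[:,425:]=0;m[:,:280]=0;m[:195]=0
k=max(cv2.findContours(m,0,1)[0],key=cv2.contourArea)
w=np.array([onz(c,*p[0],.084)[:2] for p in k],np.float32)
print(cv2.minAreaRect(w*1000))
print('ledge',P(152,545,.04),P(665,458,.04))
print('grip',P(566,419,.082),'handle end',P(408,472,.087),'handle neck',P(395,390,.087))
g=cv2.inRange(c["image"][283:300,390:408],(0,0,0),(45,45,50)); ys,xs=np.nonzero(g);print(xs.min()+390,xs.max()+390,ys.min()+283,ys.max()+283,xs.mean()+390,ys.mean()+283)
E
```

```text
outer [[0.6772, 0.0648], [0.7268, -0.2083], [0.5609, -0.2374], [0.5129, 0.0327]] yaw [np.float64(0.1795), np.float64(0.1759)] [np.float64(0.1925), np.float64(0.1733)] mean [ 0.61943352 -0.08705383] [np.float64(0.2775), np.float64(0.2743), np.float64(0.1674)]
amber [[0.659, 0.0419], [0.7017, -0.1939], [0.5785, -0.2166], [0.5346, 0.0203]] yaw [np.float64(0.1792), np.float64(0.1833)] [np.float64(0.1715), np.float64(0.1825)] mean [ 0.61846359 -0.08709656] [np.float64(0.2396), np.float64(0.241), np.float64(0.1263)]
((619.1976928710938, -86.29737854003906), (126.53627014160156, 238.647705078125), 10.542244911193848)
ledge [0.44980862 0.02155332 0.04      ] [ 0.50144492 -0.24731477  0.04      ]
grip [ 0.51787097 -0.19007939  0.082     ] handle end [ 0.48795796 -0.10909416  0.087     ] handle neck [ 0.53166039 -0.10245762  0.087     ]
393 402 287 295 397.6818181818182 290.9848484848485
```

Units first: shifts go in shares of 200 mm and turns go in shares of 45 degrees. So 0.034 m / 0.2 = 0.17, -0.0186 m / 0.2 = -0.093, 0.046 rad / 0.7854 = 0.0586.

Request:
{"method": "pendant", "body": {
  "increments": [
    [[0,0,0,0,0,0.0586],[0.17,-0.093,0,0,0,0],[0.17,-0.093,0,0,0,0],[0.17,-0.093,0,0,0,0],[0.17,-0.093,0,0,0,0],[0.17,-0.093,0,0,0,0],[0.17,-0.093,0,0,0,0],[0.17,-0.093,0,0,0,0]]
  ],
  "aperture": 0.044,
  "grip_n": 10
}}

```text
time: 0.82
tool_pos: [0.3295, -0.3395, 0.4047]
tool_rot: [-3.142, 0.0, 0.18]
contact_force: [1.4, -0.9, -0.9]
opening: 0.0454
grip_force: 0.0
```

Request:
{"method": "pendant", "body": {
  "increments": [
    [[0.17,-0.093,0,0,0,0],[0.17,-0.093,0,0,0,0],[0.17,-0.093,0,0,0,0],[0.17,-0.093,0,0,0,0],[0.17,-0.093,0,0,0,0],[0.17,-0.093,0,0,0,0],[0,0,0,0,0,0],[0,0,0,0,0,0]]
  ]
}}

```text
time: 1.48
tool_pos: [0.5103, -0.1932, 0.404]
tool_rot: [-3.141, 0.001, 0.184]
contact_force: [0.4, -0.0, 0.3]
opening: 0.0439
grip_force: 0.0
```

Scaled: 0.035 m / 0.2 = 0.175, -0.0017 m / 0.2 = -0.0085.

Request:
{"method": "pendant", "body": {
  "increments": [
    [[0.0225,-0.0085,0.15,0,0,0],[0,0,0.175,0,0,0],[0,0,0.175,0,0,0],[0,0,0.1,0,0,0],[0,0,0,0,0,0],[0,0,0,0,0,0]]
  ]
}}

```text
time: 1.98
tool_pos: [0.5126, -0.1931, 0.2843]
tool_rot: [-3.14, 0.002, 0.178]
contact_force: [0.3, -0.6, 1.9]
opening: 0.044
grip_force: 0.0
```

```bash
python3 - <<'E'
from h import *
s=robot.read_camera("scene"); I=s["image"]
cv2.imwrite("pics/s2.png",cv2.resize(I[190:370,230:450][:,:,::-1],None,fx=3.2,fy=3.2,interpolation=cv2.INTER_CUBIC))
E
```

```text
(no output)
```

View pics/s2.png

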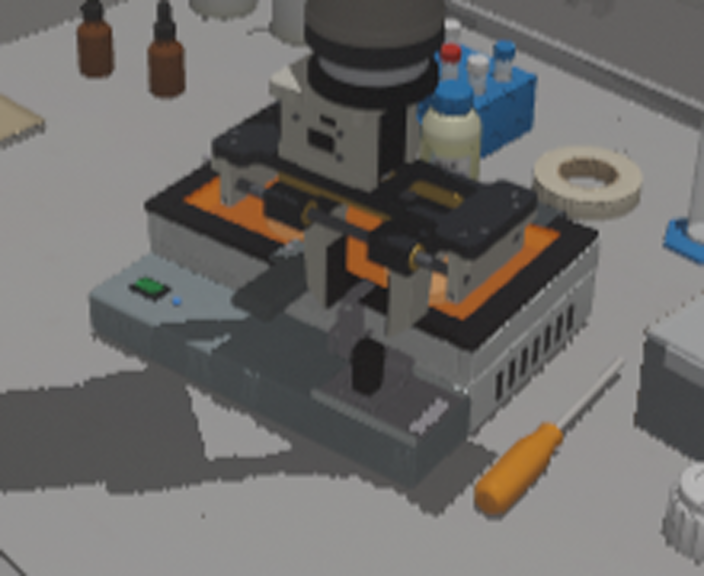

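The crop shows the open fingers above the black grip, whose top is at crop (368,345), or scene pixel (345,297.8). I'll check it against the top-view fix.

```bash
python3 - <<'E'
from h import *
s=robot.read_camera("scene"); print(onz(s,230+368/3.2-.3,190+345/3.2-.3,.082))
t=robot.read_camera("top");print(onz(t,270+566/4.4-.4,190+419/4.2-.4,.082),onz(t,397.7,291,.078), robot.observe()["tool_pos"])
E
```

```text
[ 0.51538771 -0.19462636  0.082     ]
[ 0.51787097 -0.19007939  0.082     ] [ 0.51456734 -0.18936141  0.078     ] [ 0.51360936 -0.19303125  0.28676454]
```

Scaled: 0.02 m / 0.2 = 0.1, 0.002 m / 0.2 = 0.01.

Request:
{"method": "pendant", "body": {
  "increments": [
    [[0.01,0,0.1,0,0,0],[0,0,0.1,0,0,0],[0,0,0,0,0,0],[0,0,0,0,0,0]]
  ]
}}

```text
time: 2.47
tool_pos: [0.5154, -0.1921, 0.2455]
tool_rot: [3.141, -0.0, 0.18]
contact_force: [-0.4, -1.2, 0.6]
opening: 0.0438
grip_force: 0.0
```

Request:
{"method": "pendant", "body": {
  "increments": [
    [[0,0,0,0,0,0],[0,0,0,0,0,0],[0,0,0,0,0,0],[0,0,0,0,0,0],[0,0,0,0,0,0],[0,0,0,0,0,0]]
  ],
  "aperture": 0.0,
  "grip_n": 10
}}

```text
time: 2.97
tool_pos: [0.5155, -0.192, 0.2454]
tool_rot: [3.141, -0.001, 0.18]
contact_force: [-1.4, -0.0, 3.7]
opening: 0.0157
grip_force: 10.0
```

Gripped (16 mm). Now draw it right (tool +y).

Scaled: 0.006 m / 0.2 = 0.03, 0.004 m / 0.2 = 0.02.

Request:
{"method": "pendant", "body": {
  "increments": [
    [[0,0.03,0,0,0,0],[0,0.03,0,0,0,0],[0,0.03,0,0,0,0],[0,0.03,0,0,0,0],[0,0.02,0,0,0,0],[0,0,0,0,0,0]]
  ]
}}

```text
time: 3.47
tool_pos: [0.5207, -0.2203, 0.2454]
tool_rot: [3.14, -0.001, 0.179]
contact_force: [-0.5, -1.1, 4.5]
opening: 0.0162
grip_force: 10.0
```

Request:
{"method": "pendant", "body": {
  "increments": [
    [[0,0.015,0,0,0,0],[0,0.01,0,0,0,0],[0,0.01,0,0,0,0],[0,0,0,0,0,0],[0,0,0,0,0,0]]
  ]
}}

```text
time: 3.88
tool_pos: [0.5214, -0.2237, 0.2452]
tool_rot: [-3.135, 0.0, 0.18]
contact_force: [-0.0, 14.7, 12.7]
opening: 0.0163
grip_force: 10.0
```

Scaled: -0.002 m / 0.2 = -0.01.

Request:
{"method": "pendant", "body": {
  "increments": [
    [[0,-0.01,0,0,0,0],[0,0,0,0,0,0],[0,0,0,0,0,0]]
  ],
  "aperture": 0.05
}}

```text
time: 4.13
tool_pos: [0.5212, -0.2245, 0.2445]
tool_rot: [3.141, 0.0, 0.18]
contact_force: [0.3, 0.0, -0.3]
opening: 0.0312
grip_force: 0.0
```

Request:
{"method": "pendant", "body": {
  "increments": [
    [[0,0,-0.15,0,0,0],[0,0,-0.15,0,0,0],[0,-0.15,0,0,0,0],[0,-0.15,0,0,0,0],[0,-0.15,0,0,0,0],[0,-0.14,0,0,0,0],[0,0,0,0,0,0],[0,0,0,0,0,0]]
  ],
  "aperture": 0.064
}}

```text
time: 4.8
tool_pos: [0.5, -0.1076, 0.3048]
tool_rot: [3.141, 0.0, 0.182]
contact_force: [0.2, -0.4, 0.2]
opening: 0.0636
grip_force: 0.0
```

```bash
python3 - <<'E'
from h import *
t=robot.observe()
d=np.array([.5025,-.108,.239])-t["tool_pos"];c,s=np.cos(.18),np.sin(.18)
print("tool delta",d[0]*c+d[1]*s,d[0]*s-d[1]*c,-d[2])
s=robot.read_camera("scene")["image"]
cv2.imwrite("pics/s3.png",cv2.resize(s[190:370,230:450][:,:,::-1],None,fx=3.2,fy=3.2,interpolation=cv2.INTER_CUBIC))
E
```

```text
tool delta 0.0023531834141356325 0.0008330694902349373 0.06576810965162894
```

View pics/s3.png

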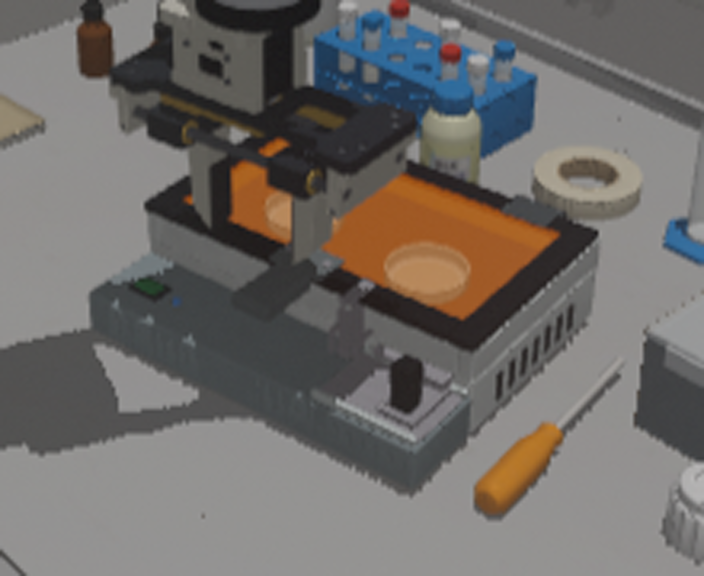

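The bolt is fully drawn, with its grip now at crop (405,385), and the fingers straddle the handle at about crop (275,285). Next I descend and grip gently.

Scaled: 0.03 m / 0.2 = 0.15, 0.0055 m / 0.2 = 0.0275.

Request:
{"method": "pendant", "body": {
  "increments": [
    [[0.0115,0.004,0.15,0,0,0],[0,0,0.15,0,0,0],[0,0,0.0275,0,0,0],[0,0,0,0,0,0],[0,0,0,0,0,0]]
  ]
}}

```text
time: 5.27
tool_pos: [0.5029, -0.1096, 0.2397]
tool_rot: [3.141, -0.0, 0.179]
contact_force: [-0.6, -0.5, 0.3]
opening: 0.0639
grip_force: 0.0
```

Request:
{"method": "pendant", "body": {
  "increments": [
    [[0,0,0,0,0,0],[0,0,0,0,0,0],[0,0,0,0,0,0],[0,0,0,0,0,0],[0,0,0,0,0,0],[0,0,0,0,0,0]]
  ],
  "aperture": 0.0,
  "grip_n": 12
}}

```text
time: 5.77
tool_pos: [0.5025, -0.1086, 0.2396]
tool_rot: [3.141, -0.001, 0.18]
contact_force: [0.2, -0.0, 3.1]
opening: 0.0298
grip_force: 12.0
```

Request:
{"method": "pendant", "body": {
  "increments": [
    [[0.0025,0,-0.05,0,0,0],[0.0025,0,-0.05,0,0,0],[0.015,0,-0.099,0,0,0],[0.0245,0,-0.097,0,0,0],[0.0335,0,-0.0945,0,0,0],[0,0,0,0,0,0],[0,0,0,0,0,0]]
  ]
}}

```text
time: 6.35
tool_pos: [0.5176, -0.1057, 0.3187]
tool_rot: [3.141, -0.001, 0.18]
contact_force: [-2.8, -1.6, -1.4]
opening: 0.0301
grip_force: 12.0
```

Scaled: -0.0181 m / 0.2 = -0.0905, -0.0172 m / 0.2 = -0.086.

Request:
{"method": "pendant", "body": {
  "increments": [
    [[0.043,0,-0.0905,0,0,0],[0.0515,0,-0.086,0,0,0],[0.0595,0,-0.0805,0,0,0],[0.0675,0,-0.074,0,0,0],[0,0,0,0,0,0],[0,0,0,0,0,0]]
  ]
}}

```text
time: 6.85
tool_pos: [0.561, -0.0978, 0.3837]
tool_rot: [3.141, 0.001, 0.18]
contact_force: [-5.5, -0.4, 2.6]
opening: 0.0297
grip_force: 12.0
```

```bash
python3 - <<'E'
from h import *
s=robot.read_camera("scene")["image"]
cv2.imwrite("pics/s4.png",cv2.resize(s[130:370,210:450][:,:,::-1],None,fx=2.5,fy=2.5,interpolation=cv2.INTER_CUBIC))
E
```

```text
(no output)
```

View pics/s4.png

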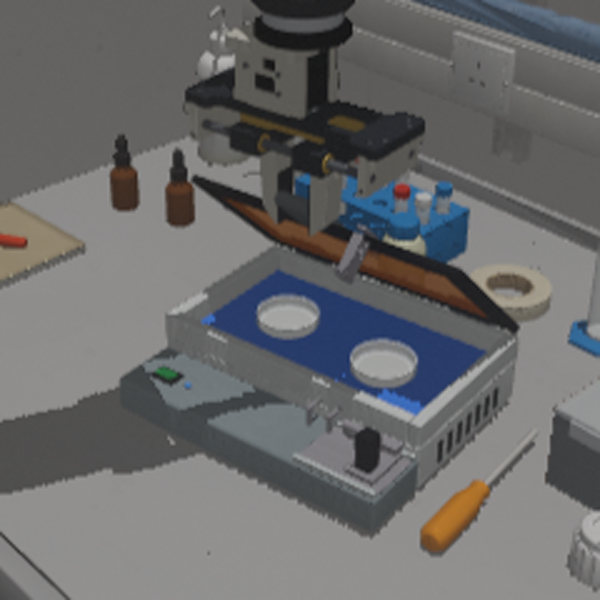

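The cover stands at about 45° with the handle between the pads (crop 300,205). The bolt stays drawn. I continue the arc.

Scaled: 0.0181 m / 0.2 = 0.0905, 0.0172 m / 0.2 = 0.086.

Request:
{"method": "pendant", "body": {
  "increments": [
    [[0.074,0,-0.0675,0,0,0],[0.0805,0,-0.0595,0,0,0],[0.086,0,-0.0515,0,0,0],[0.0905,0,-0.043,0,0,0],[0,0,0,0,0,0],[0,0,0,0,0,0]]
  ]
}}

```text
time: 7.4
tool_pos: [0.6265, -0.0857, 0.4275]
tool_rot: [-3.141, -0.0, 0.181]
contact_force: [-2.4, 2.2, 3.7]
opening: 0.0299
grip_force: 12.0
```

Scaled: 0.0194 m / 0.2 = 0.097, 0.0188 m / 0.2 = 0.094.

Request:
{"method": "pendant", "body": {
  "increments": [
    [[0.094,0,-0.0335,0,0,0],[0.097,0,-0.0245,0,0,0],[0.05,0,-0.008,0,0,0],[0.049,0,-0.0065,0,0,0],[0.05,0,-0.0035,0,0,0],[0.04,0,-0.0015,0,0,0],[0,0,0,0,0,0],[0,0,0,0,0,0]]
  ]
}}

```text
time: 8.07
tool_pos: [0.7013, -0.072, 0.4428]
tool_rot: [-3.141, -0.001, 0.181]
contact_force: [-0.3, 4.4, 3.8]
opening: 0.0297
grip_force: 12.0
```

```bash
python3 - <<'E'
from h import *
for n,(a,b,c,d) in dict(scene=(60,360,210,450),top=(150,330,270,450)).items():
    s=robot.read_camera(n)["image"]
    cv2.imwrite(f"pics/{n}5.png",cv2.resize(s[a:b,c:d][:,:,::-1],None,fx=2,fy=2,interpolation=cv2.INTER_CUBIC))
print(robot.observe()["tool_pos"])
E
```

```text
[ 0.70107564 -0.07211279  0.44271961]
```

View pics/scene5.png

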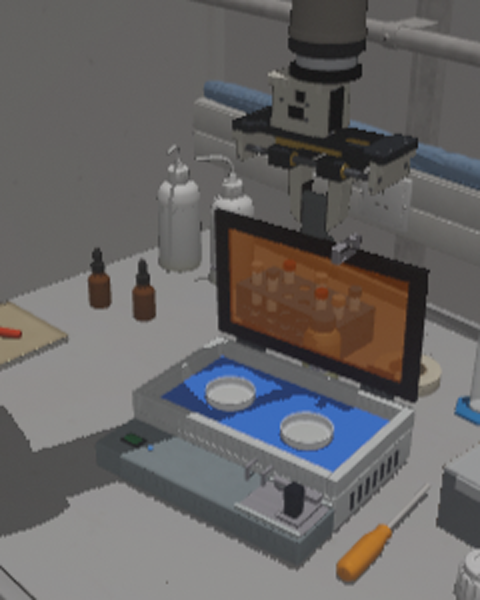

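View pics/top5.png

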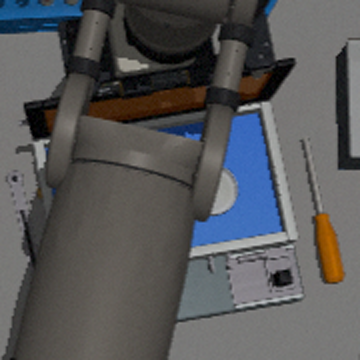

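The cover looks upright in both views, and nothing else has moved. To measure its angle I use the scene crop's top corners at (217,211) and (426,269) and its foot at (410,395).

```bash
python3 - <<'E'
from h import *
s=robot.read_camera("scene"); c,q=np.cos(.18),np.sin(.18)
def loc(u,v,z,n=s):
    p=onz(n,210+u/2-.25,60+v/2-.25,z)[:2]-[.6215,-.0863]; return (p[0]*c+p[1]*q).round(4),(-p[0]*q+p[1]*c).round(4)
print('top',loc(217,211,.251),loc(426,269,.251),'foot',loc(410,395,.084))
st=robot.observe(); d=st["tool_pos"][:2]-[.6215,-.0863]; print('grasp',d[0]*c+d[1]*q, st["qvel"])
E
```

```text
top (np.float64(0.0716), np.float64(0.1321)) (np.float64(0.0802), np.float64(-0.1376)) foot (np.float64(0.0947), np.float64(-0.1284))
grasp 0.08079908481900645 [-5.19644354e-05  5.98396399e-04 -4.27220226e-03 -2.60398065e-04
  7.00959530e-03  7.65283705e-04]
```

Scaled: 0.0015 m / 0.2 = 0.0075, 0.001 m / 0.2 = 0.005.

Request:
{"method": "pendant", "body": {
  "increments": [
    [[0.005,0,0,0,0,0],[0.0075,0,0,0,0,0],[0,0,0,0,0,0],[0,0,0,0,0,0],[0,0,0,0,0,0]]
  ],
  "grip_n": 16
}}

```text
time: 8.63
tool_pos: [0.7034, -0.0717, 0.4428]
tool_rot: [-3.14, 0.002, 0.18]
contact_force: [-1.9, 5.6, 1.6]
opening: 0.03
grip_force: 16.0
```

Request:
{"method": "pendant", "body": {
  "increments": [
    [[0,0,0,0,0,0],[0,0,0,0,0,0],[0,0,0,0,0,0],[0,0,0,0,0,0],[0,0,0,0,0,0],[0,0,0,0,0,0]]
  ]
}}

```text
time: 9.13
tool_pos: [0.7034, -0.0717, 0.4428]
tool_rot: [-3.14, 0.002, 0.18]
contact_force: [-2.6, 5.1, 1.9]
opening: 0.0299
grip_force: 16.0
```

```bash
python3 -c "
from cell import robot
print(robot.observe()['qvel']);print(robot.hand_in())"
```

```text
[ 0.00161644  0.00038585 -0.00110304 -0.00083838 -0.00162433 -0.00062139]
the job is handed in; nothing more can be done
None
```

I drew the bolt to its end stop, lifted the cover to upright (by my measurements within about 2° of its balance point), and handed the job in at about 9 s with the gripper still holding it at 16 N; the hand-in returned no verdict.

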